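# Set the warming plate to level three and start it

### The job

Turn the big knurled dial of the warming plate with a fingertip, without gripping it, until it clicks in at the mark with three pips; then press the start button beside it all the way down and let go. Be gentle: leave the warming plate where it stands with the mug on it, do not lift anything or disturb the things around it, and do not press the button before the dial is set.

Things in the scene. Friction and masses are not known exactly. Their poses are not given: they have to be found in the camera images.
- warmer: Warming plate: loose, heavy (3 kg) flat metal appliance, 310 (x) by 220 (y) mm, deck 45 mm above the worktop. Origin: centre of its underside; x points from the dial end (nearer the robot) to the hot plate end, y to its left, z up. Dial axis at x -85, y +30 mm; start button at x -85, y -72 mm; round dark hot plate, 144 mm across, top 49 mm up, at x +78 mm.
- dial_top (a point): Centre of the dial's flat top at rest, 73 mm above the worktop (fixed to the warming plate; does not turn or sink). Dial: black disc lying level, 95 mm across, 20 mm thick, knurled rim, white pointer line near the rim. Sprung: sinks 6 mm at most, from 2.4 to 7 N. A finger pressed 2 to 5 mm down on the top, about 33 mm off centre, and swept round takes it along by friction.
- dial (a joint): Dial angle, rad, growing clockwise from above. Click stops at 0, 0.785, 1.571, 2.356: pointer at the marks of one, two, three, four small black pips on the deck. At 0 it points 67.5 degrees left of the warming plate's x axis, at 1.571 22.5 degrees right of it. Starts at the first or second stop. Let go, it snaps to the nearest stop; a click takes about 0.04 N m.
- mark3 (a point): The middle of the three-pip mark, on the deck 68 mm from the dial's axis.
- start_top (a point): Centre of the top of the start button: a round black push button 28 mm across in a dark housing, at the right of the dial. It is pressed straight down.
- start (a joint): Travel of the start button, m: 0 released, 0.006 fully down (about 5 N); it springs back.
- mug: A spotted mug, 82 mm across without its handle, 91 mm high, standing on the hot plate. Origin: centre of its underside. To be left alone.
- spice: A spice jar, 46 mm across, 106 mm high, standing to the right of the warming plate. Origin: centre of its underside. To be left alone.
- honey: A honey jar, 64 mm across, 109 mm high, standing right of the warming plate. Origin: centre of its underside. To be left alone.
- timer: A wind-up egg timer, 62 mm across, 51 mm high, on the worktop; not part of the job. Origin: centre of its underside. To be left alone.
- spoon: A teaspoon, 132 mm long, 11 mm high, lying left of the warming plate. Origin: under its middle. To be left alone.
- sugar: A canister with a wooden lid, 92 x 92 x 120 mm, on the worktop. Origin: centre of its underside. To be left alone.

How it is judged:
On the way, in this order (a step that is already met when the one before it is completed fails the run):
1. the dial rests in the three-pip stop and is let go (value of joint dial between 1.4508 and 1.6908 rad and contact force between the fingers and warmer below 0.3 N and velocity of joint dial between -0.2 and 0.2 rad/s), for 0.2 s.
2. the start button is pressed fully down (value of joint dial between 1.4508 and 1.6908 rad and value of joint start above 0.0045 m), for 0.05 s.
At the end, for the whole second after the job is handed in: The dial stands within 0.12 rad of the three-pip stop, the start button has been pressed after that and has sprung back, the warming plate is within 30 mm of where it stood, flat, and the mug stands upright on the hot plate (value of joint dial between 1.4508 and 1.6908 rad and value of joint start below 0.0015 m and distance of warmer from where it was at the start of the episode below 0.03 m and angle between warmer's own z axis and vertical below 0.05 rad and angle between mug's own z axis and vertical below 0.1 rad and horizontal distance between mug and warmer below 0.13 m and height (world z) of mug between 0.04 and 0.06 m and linear speed of mug below 0.02 m/s); the robot touches nothing.
It fails at once if the start button is pressed while the dial is not at three pips (value of joint start above 0.003 m and not (value of joint dial between 1.4508 and 1.6908 rad)).
It fails at once if the warming plate is shoved, tipped, lifted or pressed with more than 40 N (distance of warmer from where it was at the start of the episode above 0.03 m or angle between warmer's own z axis and vertical above 0.08 rad or contact force between the fingers and warmer above 40 N).
It fails at once if the dial is gripped between the fingers (the grasp point comes down level with the dial, over its axis) (horizontal distance between the grasp point and dial_top below 0.015 m and z of the grasp point in the frame of dial_top below 0.002 m).
It fails at once if the mug is lifted, shoved or tipped (height (world z) of mug above 0.07 m or angle between mug's own z axis and vertical above 0.2 rad or distance of mug from where it was at the start of the episode above 0.05 m).
It fails at once if a thing standing around is moved more than 30 mm (distance of any of spice, honey, timer, spoon, sugar from where it was at the start of the episode above 0.03 m).
It also fails if it takes over 45 s, if anything falls off the work surface, if the arm or the gripper's body presses on something with over 40 N, if the wrist force passes 120 N, or if a joint passes its speed limit or range.

### The arm

A 7-joint arm with a two-finger parallel gripper is mounted at the origin on a cart in front of the work surface, level with it; the furniture and walls round the work are solid. World frame = base frame: x ahead of the robot, y to its left, z up, the work surface at z = 0. Lengths are in m, angles in rad, forces in N, time in s.
With the tool pointing down it reaches from about 0.4 to 0.875 m from the base axis. Payload 4.4 kg.
Tool frame: the origin (TCP) lies on the centre line of the jaws, within the pads' length; the fingertips stand 22 mm ahead of it and the grasp point (between the pads) lies 3 mm ahead of it; x points along the fingers, y is the direction in which the jaws open and shut, and the axes are right-handed (so a half turn about x gives the same grasp; the last joint's range is limited). The gripper opens to 85 mm and grips with 20 to 120 N. Pads are 22 mm wide; open, the fingers measure 114 mm over their backs; the gripper's body (76 mm by 85 mm) begins 54 mm behind the grasp point. The pads swing forward as they close: fully open they stand 13 mm farther back than shut.
Start: joints at [-1.239, 0.628, 0.038, 1.517, -0.027, 0.996, -0.02], TCP at [0.252, 0.599, 0.253] pointing down, gripper open.
Joint ranges: [-3.06, 3.06], [-0.37, 2.12], [-1.25, 1.32], [0.18, 2.47], [-1.1, 4.24], [0.23, 1.98], [-2.94, 2.94]. Speed limits (rad/s): [2.57, 2.57, 3.14, 3.14, 3.14, 3.14, 3.14].

### API

Orientations are given as a unit quaternion [w, x, y, z].
In Python, from plant import ctrl, cams gives the robot as it stands. The module is installed in compiled form; this text tells all that it offers.
- The arm moves only by the tool jog_arm, never from a script. Its argument "plan" is a list that holds one entry, the list of rows, each a list of 4 numbers: the shift along the tool's x, y, z normalised to -1 to 1, where 1 is 25 mm, then the turn about the tool's x normalised to -1 to 1, where 1 is 0.08 rad. A call has 1 to 12 rows; each row shifts and turns the commanded pose from where the row before left it, along the tool's axes as they then stand; what a row does not reach is not made up. A row lasts 1/12 s, in which the tool goes at most 41.7 mm and 7.16 degrees, less where a joint would pass 70% of its speed; a pose out of reach is approached as far as the arm can. A call with a number of a shift or a turn outside -1 to 1 is refused whole. A call with a gripper value outside its range is refused whole. "claw" is the opening, from -1 (shut) to 1 (fully open), so that 0 is half open, set as the call begins (left out, the last holds). The fingers move at their own pace and stop on an object; the grip force is fixed at half the most. Time passes only in rows, so rows that do not move let the fingers close. It gives the time, the measured TCP pose, the force and the opening at its end, in the units of the state.
- ctrl.observe(): the state, without advancing time (a new reading comes with each control period).
- cams.grab_frame(name): name is "scene" or "top"; returns a dict with "color" (400x640x3 uint8, red, green, blue), "mtx" (3x3 intrinsics, pixels), "position" and "rotation" of the camera in the world. Camera axes: x right, y up, looking along -z (the intrinsics and any distortion apply to the point x, -y, -z); pixel columns grow to the right and rows downward; lengths in m; the calibration is good to about 2 mm. A picture is of the moment at which its call begins. There is no depth.
- ctrl.sign_off(): hands the job in, once; it reports no verdict.
The state is a dict: "time_s": time; "qpos": joint angles; "qd": joint speeds; "tau": joint torques, N m; "ee_pos": TCP position; "tool_rot": TCP orientation; "force": force on the tool from outside, world axes, zero at the start; "wrist_torque": the same for the moment, N m; "gripper_width": opening from 0.0 (shut) to 1.0 (fully open).
Only numpy, scipy, OpenCV 4.12 (cv2) and the standard library are available. Lean on these libraries where they do the work, as an engineer would, in place of code of your own. Each camera call takes 0.05 s, during which the arm holds its last target. There are 200 camera calls.

## Working session

There is one attempt and no reset: what is moved stays moved. The work goes in short steps, Python scripts to look and compute and a tool call to move; the robot and the scene stay as the last step left them, time stands still between calls to the robot, and variables do not carry over. Pictures are saved under pics/ and viewed, about 8 in all and at most 12, crops included, and the job is handed in when it is done.

Besides the shell and the picture viewer there is one more tool, called after ">>>" as name(argument=value, ...), one argument or row to a line, values as JSON. jog_arm: Moves the arm, as the interface text tells. Its arguments: {"type":"object","properties":{"plan":{"type":"array","items":{"type":"array","items":{"type":"array","items":{"type":"number","minimum":-1,"maximum":1}}}},"claw":{"type":"number"}},"required":["plan"]}

```bash
mkdir -p pics; cat > h.py <<'E'
import numpy as np, cv2
from plant import ctrl, cams
def grab(n,f):
    d=cams.grab_frame(n); cv2.imwrite('pics/'+f,d['color'][:,:,::-1]); np.savez('pics/'+n+'.npz',**{k:d[k] for k in('mtx','position','rotation','color')}); return d
def ray(n,u,v,z):
    d=np.load('pics/'+n+'.npz'); m=d['mtx']
    R=np.array(d['rotation'])
    if R.size==4:
        from scipy.spatial.transform import Rotation as Ro
        R=Ro.from_quat(R[[1,2,3,0]]).as_matrix()
    c=np.array([(u-m[0,2])/m[0,0],-(v-m[1,2])/m[1,1],-1]); w=R@c; p=d['position']
    return p+w*(z-p[2])/w[2]
def proj(n,P):
    d=np.load('pics/'+n+'.npz'); m=d['mtx']; R=np.array(d['rotation'])
    if R.size==4:
        from scipy.spatial.transform import Rotation as Ro
        R=Ro.from_quat(R[[1,2,3,0]]).as_matrix()
    c=R.T@(np.array(P)-d['position']); return m[0,0]*c[0]/-c[2]+m[0,2], m[1,1]*-c[1]/-c[2]+m[1,2]
E
python3 - <<'E'
from h import *
for n in('top','scene'):
    d=grab(n,n+'0.png'); print({k:d[k] for k in d if k!='color'})
s=ctrl.observe(); print(s)
E
```

```text
{'mtx': array([[407.41396127,   0.        , 323.75575529],
       [  0.        , 407.41396127, 201.46998995],
       [  0.        ,   0.        ,   1.        ]]), 'position': array([0.46372635, 0.030639  , 1.18805926]), 'rotation': array([ 0.70789397,  0.04328207, -0.04026266, -0.70384068])}
{'mtx': array([[388.48879958,   0.        , 316.9962993 ],
       [  0.        , 388.48879958, 198.24326197],
       [  0.        ,   0.        ,   1.        ]]), 'position': array([-0.31384424, -0.75133914,  0.80862464]), 'rotation': array([ 0.79079062,  0.44319544, -0.19805632, -0.3728293 ])}
{'time_s': 0.1, 'qpos': array([-1.23877858,  0.62924584,  0.03847534,  1.51826164, -0.0270161 ,
        0.99634313, -0.01998157]), 'qd': array([-0.00116237, -0.00131014,  0.00043267, -0.00489728, -0.00087639,
       -0.00056853,  0.00173832]), 'tau': array([ 3.71224756e-03, -5.64537871e+01,  1.23041544e+00, -1.93975425e+01,
        1.11868110e-02,  5.38479697e-03,  1.31408356e-05]), 'ee_pos': array([0.25159214, 0.5987565 , 0.25248868]), 'tool_rot': array([ 0.69304936,  0.13912505,  0.69327722, -0.14033356]), 'force': array([-0.20142415, -0.10460773,  0.46455628]), 'wrist_torque': array([-0.01241598,  0.00600604, -0.01421919]), 'gripper_width': 1.0026293740317702}
```

View pics/top0.png

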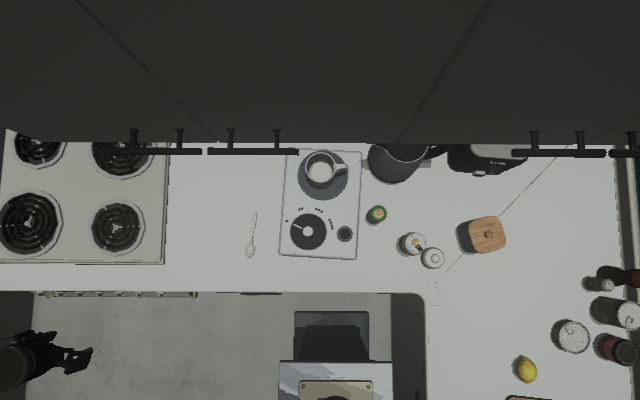

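View pics/scene0.png

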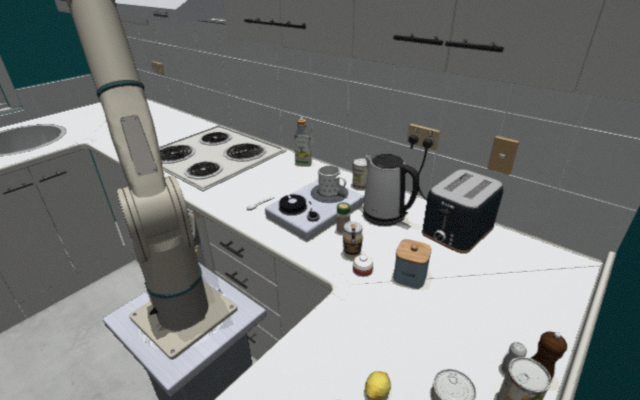

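The top view shows the dial near (308,231), the button near (345,233) and the mug near (321,168). An enlarged crop will give closer readings.

```bash
python3 - <<'E'
from h import *
im=cv2.imread('pics/top0.png')[140:270,235:400]; cv2.imwrite('pics/c0.png',cv2.resize(im,None,fx=4.6,fy=4.6,interpolation=cv2.INTER_CUBIC))
for u,v,z in[(308,231,.073),(345,233,.06),(321,168,.14)]: print(ray('top',u,v,z))
E
```

```text
[0.51464093 0.07838144 0.073     ]
[ 0.51031103 -0.02334166  0.06      ]
[0.67633224 0.04323162 0.14      ]
```

View pics/c0.png

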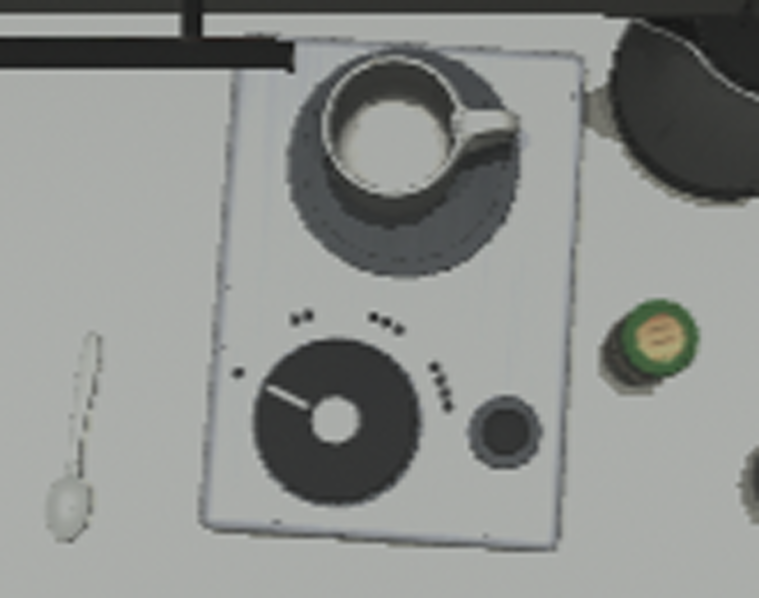

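The crop shows: dial centre (337,421), pointer tip (268,388) at the one-pip mark (237,373), three-pip mark (387,322), button (506,432), and lower deck corners (203,524) and (556,548).

```bash
python3 - <<'E'
from h import *
P=lambda x,y,z: ray('top',235+x/4.6-.4,140+y/4.6-.4,z)
d=P(337,421,.073);b=P(506,432,.06);m3=P(387,322,.045);m1=P(237,373,.045);m4=P(442,385,.045);m2=P(302,318,.045);c1=P(203,524,.045);c2=P(556,548,.045);c3=P(583,57,.045)
for n,p in zip('d b m3 m1 m2 m4 c1 c2 c3'.split(),[d,b,m3,m1,m2,m4,c1,c2,c3]):print(n,p.round(4))
ang=lambda v:np.degrees(np.arctan2(v[1],v[0]))
for a,o in((m1,67.5),(m2,22.5),(m3,-22.5),(m4,-67.5)): print('yaw',ang((a-d)[:2])-o,np.hypot(*(a-d)[:2]))
print(ang((d-b)[:2])-90, ang((c1-c2)[:2])-90, ang((c3-c2)[:2]),np.hypot(*(d-b)[:2]))
t=P(268,388,.073); print('pointer',ang((t-d)[:2]))
# lsq on deck features
from scipy.optimize import least_squares
A=np.array([[-155,110],[-155,-110],[155,-110]]+[[-85+68*np.cos(np.radians(a)),30+68*np.sin(np.radians(a))] for a in(67.5,22.5,-22.5,-67.5)]+[[-85,30],[-85,-72]])/1e3
B=np.array([x[:2] for x in(c1,c2,c3,m1,m2,m3,m4,d,b)])
R=lambda a:np.array([[np.cos(a),-np.sin(a)],[np.sin(a),np.cos(a)]])
r=least_squares(lambda p:(A@R(p[2]).T+p[:2]-B).ravel(),[.6,.04,0])
print(r.x,np.degrees(r.x[2]),(r.fun.reshape(-1,2)*1e3).round(1).tolist()); f=A@R(r.x[2]).T+r.x[:2]; print('dial',f[7],'btn',f[8])
E
```

```text
d [0.5143 0.0788 0.073 ]
b [ 0.5089 -0.0222  0.06  ]
m3 [0.5763 0.05   0.045 ]
m1 [0.5445 0.1414 0.045 ]
m2 [0.5785 0.1021 0.045 ]
m4 [0.5379 0.0161 0.045 ]
c1 [0.4529 0.1604 0.045 ]
c2 [ 0.4398 -0.0531  0.045 ]
c3 [ 0.7429 -0.0709  0.045 ]
yaw -3.2411539264726343 0.06952791821978527
yaw -2.521155558843869 0.06829695166159121
yaw -2.406824055675969 0.06837353950741705
yaw -1.8779748331158572 0.06693859439771394
-3.0695873021109605 -3.5090221947912568 -3.3584243701241183 0.10114021627657875
pointer 64.86215003944172
[ 0.59824667  0.04521751 -0.05636939] -3.2297278717692004 [[-3.2, 3.3], [-2.5, -2.7], [3.9, -2.4], [0.1, -0.2], [0.8, 0.3], [0.0, 0.5], [-0.4, -0.3], [0.8, 1.2], [0.4, 0.4]]
dial [0.51507186 0.07995872] btn [ 0.50932523 -0.02187927]
```

The dial is at about (0.5145, 0.0795) and points at one pip, so it needs +90° clockwise. I'll sweep it on the robot side, from -135° to +135° world, turning the tool with it.

```bash
cat >> h.py <<'E'
from scipy.spatial.transform import Rotation as Ro
def togo(target):
    s=ctrl.observe(); w,x,y,z=s['tool_rot']; R=Ro.from_quat([x,y,z,w]).as_matrix()
    d=R.T@(np.array(target)-s['ee_pos'])
    print('t',s['time_s'],'pos',s['ee_pos'].round(4),'y',R[:,1].round(3),'z',R[:,2].round(3),'F',s['force'].round(2),'g',s['gripper_width']); print('units',(d/.025).round(3))
E
python3 - <<'E'
from h import *
togo([.491,.056,.2])
E
```

```text
t 0.1 pos [0.2516 0.5988 0.2525] y [ 0.387  0.922 -0.002] z [ 0.922 -0.387  0.   ] F [-0.2  -0.1   0.46] g 1.0026293740317702
units [  2.128 -16.301  17.239]
```

>>> jog_arm(
  plan=[
    [[0, -0.8, 0.85, 0], [0, -0.8, 0.85, 0], [0, -0.8, 0.85, 0], [0, -0.8, 0.85, 0], [0, -0.8, 0.85, 0], [0, -0.8, 0.85, 0], [0, -0.8, 0.85, 0], [0, -0.8, 0.85, 0], [0, -0.8, 0.85, 0], [0, -0.8, 0.85, 0], [0, -0.8, 0.85, 0], [0, -0.8, 0.85, 0]],
  ],
  claw=-1,
)

```text
time_s: 1.1
ee_pos: [0.3941, 0.2777, 0.2531]
tool_rot: [0.693, 0.14, 0.693, -0.14]
force: [1.3, 0.7, 0.1]
gripper_width: 0.005
```

>>> jog_arm(
  plan=[
    [[0.2, -0.8, 0.85, 0], [0.2, -0.8, 0.85, 0], [0.2, -0.8, 0.85, 0], [0.2, -0.8, 0.85, 0], [0.2, -0.8, 0.85, 0], [0.2, -0.8, 0.85, 0], [0, 0, 0, 1], [0, 0, 0, 1], [0, 0, 0, 1], [0, 0, 0, 1], [0, 0, 0, 1], [0, 0, 0, 0]],
  ],
)

```text
time_s: 2.1
ee_pos: [0.4647, 0.1191, 0.223]
tool_rot: [0.651, 0.275, 0.651, -0.276]
force: [-0.2, 0.2, -0.1]
gripper_width: -0.006
```

```bash
python3 - <<'E'
from h import *
togo([.491,.056,.115])
E
```

```text
t 2.1 pos [0.4647 0.1191 0.223 ] y [ 0.717  0.697 -0.001] z [ 0.697 -0.717 -0.   ] F [-0.25  0.16 -0.06] g -0.00587315745280653
units [ 4.322 -1.003  2.544]
```

>>> jog_arm(
  plan=[
    [[0.5, -0.2, 0.5, 0], [0.5, -0.2, 0.5, 0], [0.5, -0.2, 0.5, 0], [0.5, -0.2, 0.5, 0], [0.5, -0.2, 0.54, 0], [0.5, 0, 0, 0], [0.5, 0, 0, 0], [0.5, 0, 0, 0], [0.3, 0, 0, 0], [0, 0, 0, 0], [0, 0, 0, 0]],
  ],
)

```text
time_s: 3.02
ee_pos: [0.4912, 0.0563, 0.1156]
tool_rot: [0.651, 0.274, 0.652, -0.274]
force: [0.3, -0.7, -0.2]
gripper_width: 0.001
```

```bash
python3 - <<'E'
from h import *
togo([.4912,.0562,.0915])
a=grab('top','t1.png')['color'][190:260,270:370];b=grab('scene','s1.png')['color'][170:245,250:350]
r=lambda i:cv2.resize(i[:70],(500,350),interpolation=cv2.INTER_CUBIC)[:,:,::-1]
cv2.imwrite('pics/c1.png',np.vstack([r(a),r(b)])[:600]) ; cv2.imwrite('pics/c1.png',cv2.resize(np.hstack([r(a),r(b)]),(800,280)))
E
```

```text
t 3.0167 pos [0.4912 0.0563 0.1156] y [ 0.715  0.699 -0.001] z [ 0.699 -0.715 -0.001] F [ 0.31 -0.66 -0.2 ] g 0.0011723245967056471
units [ 0.965 -0.002  0.004]
```

View pics/c1.png

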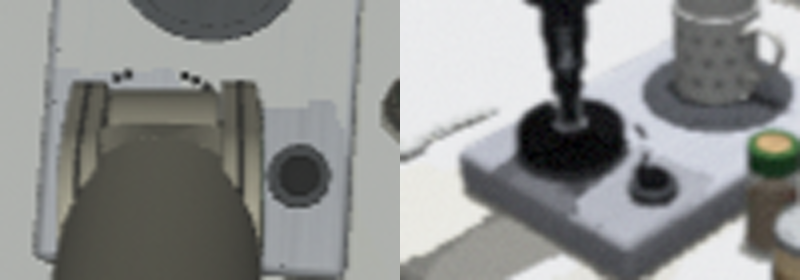

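The arm hides the dial from above. In the scene view (right half) the closed fingertip is just over the dial. I'll descend gently and watch the force.

>>> jog_arm(
  plan=[
    [[0.3, 0, 0, 0], [0.2, 0, 0, 0], [0.15, 0, 0, 0], [0.12, 0, 0, 0], [0.08, 0, 0, 0], [0, 0, 0, 0], [0, 0, 0, 0]],
  ],
)

```text
time_s: 3.7
ee_pos: [0.4912, 0.0562, 0.0946]
tool_rot: [0.651, 0.275, 0.652, -0.275]
force: [-0.7, 0.3, 3.3]
gripper_width: 0.001
```

>>> jog_arm(
  plan=[
    [[0.06, 0, 0, 0], [0.06, 0, 0, 0], [0, 0, 0, 0], [0, 0, 0, 0]],
  ],
)

```text
time_s: 4.03
ee_pos: [0.4913, 0.0561, 0.0917]
tool_rot: [0.652, 0.275, 0.652, -0.275]
force: [-1.9, -1.2, 5.6]
gripper_width: 0.001
```

>>> jog_arm(
  plan=[
    [[0, 0, -0.104, 0.98], [0, 0, -0.104, 0.98], [0, 0, -0.104, 0.98], [0, 0, -0.104, 0.98], [0, 0, -0.104, 0.98], [0, 0, -0.104, 0.98], [0, 0, -0.104, 0.98], [0, 0, -0.104, 0.98], [0, 0, -0.104, 0.98], [0, 0, -0.104, 0.98], [0, 0, 0, 0]],
  ],
)

```text
time_s: 4.95
ee_pos: [0.4818, 0.0801, 0.0918]
tool_rot: [0.497, 0.504, 0.497, -0.503]
force: [-0.6, -0.0, 3.7]
gripper_width: 0.004
```

```bash
python3 - <<'E'
from h import *
togo([.4815,.0795,.0917]); p=ctrl.observe()['ee_pos']; print(np.hypot(p[0]-.5145,p[1]-.0795),np.degrees(np.arctan2(p[1]-.0795,p[0]-.5145)))
E
```

```text
t 4.95 pos [0.4818 0.0801 0.0918] y [ 1.    -0.012  0.002] z [-0.012 -1.    -0.   ] F [-0.59 -0.03  3.73] g 0.00405870432551595
units [ 0.003 -0.012  0.025]
0.03269910051885409 178.91345073067203
```

>>> jog_arm(
  plan=[
    [[0.02, 0, -0.104, 0.98], [0, 0, -0.104, 0.98], [0, 0, -0.104, 0.98], [0, 0, -0.104, 0.98], [0, 0, -0.104, 0.98], [0, 0, -0.104, 0.98], [0, 0, -0.104, 0.98], [0, 0, -0.104, 0.98], [0, 0, -0.104, 0.98], [0, 0, -0.104, 0.98], [0, 0, 0, 0]],
  ],
)

```text
time_s: 5.87
ee_pos: [0.4918, 0.103, 0.0914]
tool_rot: [0.268, 0.656, 0.267, -0.654]
force: [1.3, -0.1, 4.9]
gripper_width: -0.002
```

>>> jog_arm(
  plan=[
    [[-0.2, 0, 0, 0], [-0.6, 0, 0, 0], [-1, 0, 0, 0], [-1, 0, 0, 0], [-1, 0, 0, 0], [-1, 0, 0, 0], [0, 0, 0, 0], [0, 0, 0, 0], [0, 0, 0, 0]],
  ],
)

```text
time_s: 6.62
ee_pos: [0.4893, 0.1034, 0.2105]
tool_rot: [-0.268, -0.654, -0.268, 0.655]
force: [-0.4, -0.4, -0.4]
gripper_width: 0.002
```

```bash
python3 - <<'E'
from h import *
togo([.51,-.022,.15])
d=grab('scene','s2.png')['color'][170:245,250:350]
cv2.imwrite('pics/c2.png',cv2.resize(d,(800,600),interpolation=cv2.INTER_CUBIC)[:,:,::-1])
E
```

```text
t 6.6167 pos [0.4893 0.1034 0.2105] y [ 0.701 -0.713 -0.001] z [-0.713 -0.701  0.001] F [-0.35 -0.39 -0.4 ] g 0.0015814215016686072
units [2.419 4.158 2.926]
```

View pics/c2.png

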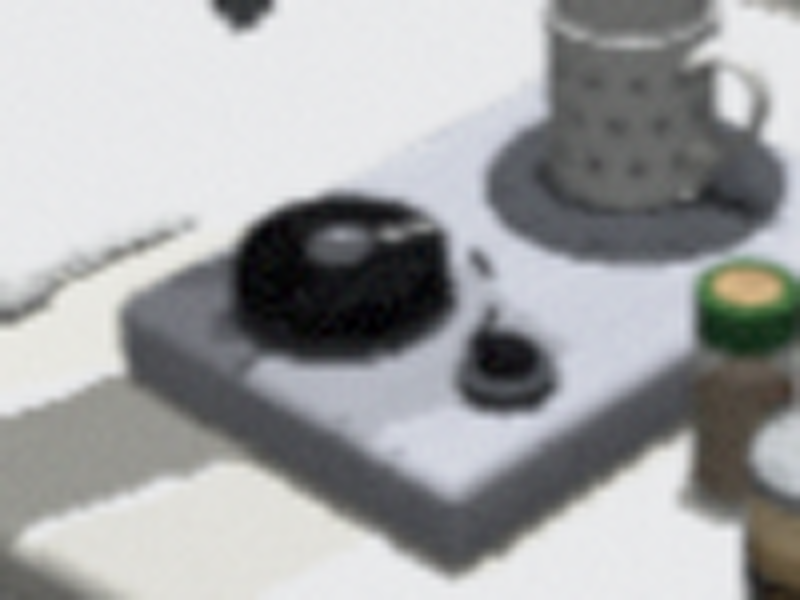

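The pointer now runs from (375,240) to (435,227), with pip groups at (480,262) and (490,318). I'll turn that into an angle.

```bash
python3 - <<'E'
from h import *
Q=lambda x,y,z: ray('scene',250+x/8-.4,170+y/8-.4,z)
c=np.array([.5148,.0795])
for x,y,z in((338,245,.073),(375,240,.073),(435,227,.073),(480,262,.045),(490,318,.045),(505,353,.06)):
    p=Q(x,y,z)[:2]; v=p-c; print(p.round(4),np.degrees(np.arctan2(v[1],v[0])).round(1),np.hypot(*v).round(4))
a,b=Q(375,240,.073),Q(435,227,.073);print('line',np.degrees(np.arctan2(*(b-a)[1::-1])),'want -25.7')
for z in(.05,.055,.06,.065):
  print(z,[(8*(u-250)).round() if i==0 else (8*(u-170)).round() for i,u in enumerate(proj('scene',[.5093,-.022,z]))])
E
```

```text
[0.5159 0.08  ] 24.8 0.0012
[0.5292 0.0699] -33.6 0.0173
[0.5541 0.0562] -30.6 0.0457
[0.5773 0.0507] -24.8 0.0688
[0.5451 0.0168] -64.2 0.0696
[ 0.5117 -0.021 ] -91.7 0.1006
line -28.788264109231008 want -25.7
0.05 [np.float64(500.0), np.float64(372.0)]
0.055 [np.float64(500.0), np.float64(363.0)]
0.06 [np.float64(500.0), np.float64(353.0)]
0.065 [np.float64(500.0), np.float64(343.0)]
```

The dial rests at the three-pip stop: -29° measured by eye against -25.7° for the stop, and the stops are 45° apart. Next I'll move over the button and turn the jaws away from the neighbours.

>>> jog_arm(
  plan=[
    [[0, 0.52, 0.366, 0], [0, 0.52, 0.366, 0], [0, 0.52, 0.366, 0], [0, 0.52, 0.366, 0], [0, 0.52, 0.366, 0], [0, 0.52, 0.366, 0], [0, 0.52, 0.366, 0], [0, 0.52, 0.366, 0], [0, 0, 0, 0]],
  ],
)

```text
time_s: 7.42
ee_pos: [0.5103, -0.0261, 0.2103]
tool_rot: [-0.267, -0.654, -0.265, 0.656]
force: [0.2, -0.6, 0.1]
gripper_width: -0.004
```

>>> jog_arm(
  plan=[
    [[0, 0, 0, -0.98], [0, 0, 0, -0.98], [0, 0, 0, -0.98], [0, 0, 0, -0.98], [0, 0, 0, -0.98], [0, 0, 0, -0.98], [0, 0, 0, -0.98], [0, 0, 0, -0.98], [0, 0, 0, -0.98], [0, 0, 0, -0.98], [0, 0, 0, 0]],
  ],
)

```text
time_s: 8.33
ee_pos: [0.5099, -0.0214, 0.2102]
tool_rot: [-0.497, -0.502, -0.499, 0.502]
force: [-0.0, -0.1, -0.3]
gripper_width: 0.004
```

```bash
python3 - <<'E'
from h import *
togo([.510,-.0218,.095])
E
```

```text
t 8.3333 pos [ 0.5099 -0.0214  0.2102] y [ 1.    -0.008 -0.002] z [-0.008 -1.    -0.001] F [-0.03 -0.06 -0.28] g 0.004493151828179576
units [4.608 0.015 0.021]
```

>>> jog_arm(
  plan=[
    [[0.6, 0, 0.02, 0], [0.8, 0, 0, 0], [0.8, 0, 0, 0], [0.8, 0, 0, 0], [0.7, 0, 0, 0], [0.5, 0, 0, 0], [0.3, 0, 0, 0], [0.1, 0, 0, 0], [0, 0, 0, 0], [0, 0, 0, 0]],
  ],
)

```text
time_s: 9.17
ee_pos: [0.5109, -0.0228, 0.0964]
tool_rot: [0.497, 0.503, 0.497, -0.503]
force: [-0.0, 0.2, -0.4]
gripper_width: -0.005
```

>>> jog_arm(
  plan=[
    [[0.2, 0, 0, 0], [0.15, 0, 0, 0], [0.1, 0, 0, 0], [0.1, 0, 0, 0], [0, 0, 0, 0], [0, 0, 0, 0]],
  ],
)

```text
time_s: 9.67
ee_pos: [0.5114, -0.0229, 0.083]
tool_rot: [0.498, 0.503, 0.497, -0.502]
force: [-0.4, -0.3, 7.6]
gripper_width: -0.001
```

>>> jog_arm(
  plan=[
    [[0.04, 0, 0, 0], [0.04, 0, 0, 0], [0, 0, 0, 0], [0, 0, 0, 0]],
  ],
)

```text
time_s: 10.0
ee_pos: [0.5115, -0.0229, 0.0827]
tool_rot: [0.497, 0.504, 0.497, -0.502]
force: [-4.1, 0.5, 26.1]
gripper_width: -0.003
```

The force is stiff at 0.0827, so it has bottomed. I'll back off in small steps to check the spring force is there, which would mean the button moved and not just the housing was touched.

>>> jog_arm(
  plan=[
    [[-0.08, 0, 0, 0], [-0.08, 0, 0, 0], [0, 0, 0, 0], [0, 0, 0, 0], [0, 0, 0, 0]],
  ],
)

```text
time_s: 10.42
ee_pos: [0.5114, -0.0228, 0.0844]
tool_rot: [0.498, 0.503, 0.497, -0.502]
force: [1.8, 0.3, 3.7]
gripper_width: 0.003
```

>>> jog_arm(
  plan=[
    [[-0.08, 0, 0, 0], [0, 0, 0, 0], [0, 0, 0, 0], [0, 0, 0, 0]],
  ],
)

```text
time_s: 10.75
ee_pos: [0.5108, -0.023, 0.0862]
tool_rot: [0.497, 0.503, 0.497, -0.503]
force: [2.3, 0.2, 3.1]
gripper_width: 0.001
```

>>> jog_arm(
  plan=[
    [[-0.2, 0, 0, 0], [0, 0, 0, 0], [0, 0, 0, 0], [0, 0, 0, 0]],
  ],
)

```text
time_s: 11.08
ee_pos: [0.5097, -0.0228, 0.091]
tool_rot: [-0.497, -0.502, -0.498, 0.503]
force: [0.3, 0.4, 0.5]
gripper_width: 0.002
```

The spring confirms it: 3.7 N at 0.0844, 3.1 N at 0.0862 and zero at 0.091, with a hard stop at 0.083. The button therefore went fully down and was released. I'll retreat and check.

>>> jog_arm(
  plan=[
    [[-0.8, 0, 0, 0], [-1, 0, 0, 0], [-1, 0, 0, 0], [-1, 0, 0, 0], [-1, 0, 0, 0], [-1, 0, 0, 0], [0, -0.4, 0, 0], [0, 0, 0, 0], [0, 0, 0, 0], [0, 0, 0, 0]],
  ],
)

```text
time_s: 11.92
ee_pos: [0.5001, -0.0226, 0.2355]
tool_rot: [-0.497, -0.502, -0.498, 0.503]
force: [0.4, -0.8, -0.5]
gripper_width: 0.0
```

```bash
python3 - <<'E'
from h import *
togo([.51,-.022,.15])
d=grab('scene','s3.png')['color'][170:245,250:350]
cv2.imwrite('pics/c3.png',cv2.resize(d,(800,600),interpolation=cv2.INTER_CUBIC)[:,:,::-1])
E
```

```text
t 11.9167 pos [ 0.5001 -0.0226  0.2355] y [ 1.    -0.011 -0.002] z [-0.011 -1.    -0.   ] F [ 0.44 -0.81 -0.5 ] g 0.00013005252343502852
units [ 3.419  0.4   -0.026]
```

View pics/c3.png

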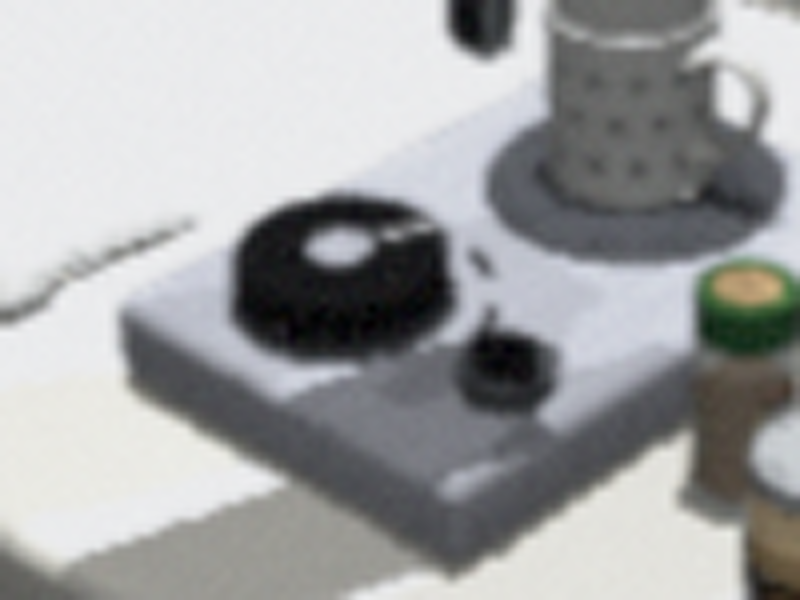

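The pointer is still at (375,240)–(435,227), toward the three pips. The button is back up at (507,353), and the plate and mug are unmoved.

```bash
python3 -c "
from h import *
print(ctrl.sign_off())"
```

```text
the job is handed in; nothing more can be done
None
```

I turned the dial from one pip to three with the closed fingertip pressing about 3 mm down, using a 90° friction sweep. Then I lifted off, pressed the start button to its stop, let go, retreated and handed the job in at about 12 s. No verdict was reported.

- **Dial:** the last picture shows the pointer at the three-pip mark. I measured about -29° by eye against -25.7° for the stop. That 3° difference is within my reading error, and the stops are 45° apart.
- **Button:** I felt a hard stop at about 26 N, below the 40 N limit. Backing off, the force fell from 3.7 to 3.1 N and then to about zero, and the button looks sprung back.
- **Surroundings:** the plate, mug and spice jar look unmoved in the last picture, and the arm is clear of everything. I did not recheck the timer, the sugar canister or all of the spoon and honey jar, but the arm stayed clear of them.

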